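Find the high spot of the carton sealer's drive wheel

ROBOT

A 6-joint arm with a two-finger parallel gripper is mounted at the origin on the work surface. World frame = base frame: x ahead of the robot, y to its left, z up, the work surface at z = 0. Lengths are in m, angles in degrees, forces in N, time in s.
With the tool pointing down it reaches from about 0.4 to 0.825 m from the base axis. Payload 7 kg.
Tool frame: the origin (TCP) lies on the centre line of the jaws, within the pads' length; the fingertips stand 19 mm ahead of it and the grasp point (between the pads) is the TCP (r.tip_extent is the distance from the TCP to the fingertips, in m); z points along the fingers, y is the line along which they close (so a half turn about z gives the same grasp; the last joint's range is limited). The gripper opens to 88 mm and grips with 3 to 60 N. Pads are 19 mm wide; open, the fingers measure 130 mm over their backs; the gripper's body (78 mm by 193 mm) begins 47 mm behind the grasp point.
Start: joints at [87.955, 20.546, 0.682, 0, -70.136, -16.507], TCP at [0.215, 0.64, 0.246] pointing down, gripper open.
Joint ranges: [-176.03, 176.03], [-82.01, 121.73], [-58.28, 71.71], [-173.87, 95.51], [-174.79, -0.11], [-173.66, 173.66]. Speed limits (degrees/s): [136.94, 136.94, 172.46, 180, 180, 180].

INTERFACE

Orientations are given as [roll, pitch, yaw] about the fixed x, y, z axes, in that order (R = Rz(yaw) Ry(pitch) Rx(roll)).
In Python, from plant import r gives the robot as it stands. The module is installed in compiled form; this text tells all that it offers.
- The arm moves only by the tool jog_arm, never from a script. Its argument "deltas" is a list that holds one entry, the list of rows, each a list of 5 numbers: the opening, from -1 (shut) to 1 (fully open), then the shift along the world's x, y, z in cm, then the turn about the world's z in rad. In form: [[[claw, dx, dy, dz, turn], ...]]. A call has 1 to 8 rows; each row shifts and turns the commanded pose from where the row before left it; what a row does not reach is not made up. A row lasts 1/8 s, in which the tool goes at most 62.5 mm and 10.7 degrees, less where a joint would pass 70% of its speed; a pose out of reach is approached as far as the arm can. A call with a gripper value outside its range is refused whole. The fingers move at their own pace and stop on an object; "force" is the grip in N (left out, the last holds). Time passes only in rows, so rows that do not move let the fingers close. It gives the time, the measured TCP pose, the force, the opening and the grip force at its end, in the units of the state.
- r.get_state(): the state, without advancing time (a new reading comes with each control period).
- r.capture(name): name is "side" or "top" or "wrist"; returns the picture (384x512x3 uint8, blue, green, red); there is no depth.
- r.camera_info(name): a dict with "fx", "fy", "cx", "cy" (pixels), "k1" (the pictures are not rectified: a ray, as slopes to the right and down, at radius r is drawn at 1 + k1 r^2 times it, then the intrinsics apply), "view" (4x4, takes a point from world to camera coordinates). Camera axes: x right, y up, looking along -z (the intrinsics and any distortion apply to the point x, -y, -z); pixel columns grow to the right and rows downward; lengths in m; the calibration is good to about 2 mm. A picture is of the moment at which its call begins: read the wrist's pose just before it. camera_info takes no time and is no camera call; for the wrist camera it gives the pose at the moment of the call.
- r.close_job(): hands the job in; it is judged then, once.
The state is a dict: "time_s": time; "joints": joint angles; "qd": joint speeds; "joint_torque": joint torques, N m; "tcp_pos": TCP position; "eef_rot": TCP orientation; "contact_force": force on the tool from outside, world axes, zero at the start; "moment": the same for the moment, N m; "gripper_width": finger opening in m; "gripper_force": force on a finger pad.
Only numpy, scipy, OpenCV 4.12 (cv2) and the standard library are available. Lean on these libraries where they do the work, as an engineer would, in place of code of your own. Each camera call takes 0.05 s, during which the arm holds its last target. There are 200 camera calls.

TASK

The carton sealer's rubber-tyred drive wheel runs rough and lies on the run-out stand: push the gauge slide up by its knob, gently, until the plunger bears on the tyre, then turn the wheel slowly by its ribs against the gauge to find the high spot of the tyre. Leave the wheel standing with that highest point (there is a lesser one too) under the plunger, ready to be dressed. Use no hard pushes on wheel or plunger, do not touch the dial gauge itself, and leave the other things on the table alone.

Things in the scene. Friction and masses are not known exactly. Their poses are not given: they have to be found in the camera images.
- stand: Run-out stand: grey cast plate 190 x 460 x 20 mm, fixed to the table, yaw varies. Origin on the table under the wheel's axis; z up; y points from the wheel's axis to the gauge slide along the rail. The wheel turns about a vertical spindle through the origin; the rail runs along y, 32 mm above the table.
- wheel: Cast aluminium wheel with a black rubber tyre, lying flat on the stand's spindle, 200 mm over the tyre. It turns about its own vertical z axis, endlessly, either way; the bearing drags with about 0.12 N m, so it stays where it is left. Origin on the axis at its underside, 62 mm above the table. Hub radius 26 mm, hub top 104 mm, spindle nut top 120 mm, tyre from 62 to 102 mm above the table.
- rib (a point): Top of one of the wheel's five radial ribs, 54 mm from the axis along the wheel's own +x, 96 mm above the table; the others follow every 72 degrees. Ribs are 14 mm wide and stand 22 mm above the web, a solid floor 74 mm above the table. The open pockets between them run from radius 26 mm to the rim at 82 mm: room for closed fingers to push on a rib.
- tyre_top (a point): Centre of the tyre's top face, on the wheel's axis, 102 mm above the table. The tyre's nominal radius is 100 mm, with two smooth swells at an unknown angle to the ribs, hard to see: the high spot is 4.5 mm proud and about 40 degrees wide, the lesser one 2.5 mm proud and about 30 degrees wide, not next to each other.
- gauge: Dial gauge clamped on the slide: steel case 56 mm across, 20 mm thick, face up, 78 mm above the table. Origin at the middle of the dial, at plunger height; moves with the slide, has the stand's axes. The black needle points towards the wheel when the plunger is free and turns clockwise by 0.45 rad per millimetre that the plunger is pressed in.
- plunger: Sprung plunger with a 12 mm low-friction ball tip. Origin at the ball's centre, 68 mm above the table, 72 mm from the dial's centre towards the wheel when free, less when pressed in. Travel 12 mm along the stand's y; 1 N at first touch plus 0.9 N per mm. On the tyre (it sinks in 0.5 mm) it is 105.6 mm from the axis on plain tyre, 108 on the lesser swell's top, 110 on the high spot's.
- knob (a point): Upright black round knob at the rear of the gauge slide, 20 mm diameter, from 46 to 98 mm above the table; this point is on its axis at 85 mm. The dial's case ends 30 mm in front of it. Moving it along the stand's -y slides the gauge towards the wheel (60 mm travel from fully back); the slide drags with about 11 N and stays where it is left. At first the ball is 20 to 40 mm off the tyre.
- wrench: Steel wrench, 170 mm long, lying on the table. Bystander.
- bearing: Steel bearing ring, 40 mm diameter, 13 mm high, lying on the stand's plate beside the slide. Bystander.
- grease: White plastic jar with a lid, 60 mm diameter, 70 mm high. Bystander.
- box_a: Empty round open cheese box of thin wood, 110 mm diameter, 45 mm high. Bystander.
- box_b: A second such cheese box. Bystander.
- cheese_a: Small orange cheese with a paper disc on top, 94 mm diameter, 37 mm high. Bystander.
- cheese_b: A second such cheese. Bystander.

How it is judged (in metres and radians):
On the way:
1. the plunger rests on the tyre (contact force between wheel and plunger above 0.8 N), for 0.3 s.
At the end, for the whole second after the job is handed in: The plunger bears on the tyre with more than 0.8 N, its ball's centre more than 109 mm from the wheel's axis (within about 1 mm of what it reaches on the top of the high spot), and the wheel stands still (below 0.05 rad/s) (horizontal distance between plunger and wheel above 0.109 m and contact force between wheel and plunger above 0.8 N and angular speed of wheel below 0.05 rad/s); the robot touches nothing.
It fails at once if the plunger is rammed against the tyre (more than 14 N) (contact force between wheel and plunger above 14 N).
It fails at once if the wheel is forced: the robot pushes on it with more than 25 N (contact force between any of the fingers, the arm and wheel above 25 N).
It fails at once if the robot touches the dial gauge or its plunger (more than 2 N) (contact force between any of the fingers, the arm and gauge above 2 N).
It fails at once if the wheel is spun fast (more than 4 rad/s) (angular speed of wheel above 4 rad/s).
It fails at once if a bystander is disturbed (moved more than 30 mm) (distance of any of wrench, bearing, grease, box_a, box_b, cheese_a, cheese_b from where it was at the start of the episode above 0.03 m).
It also fails if it takes over 72 s, if anything falls off the work surface, if the arm or the gripper's body presses on something with over 40 N, if the wrist force passes 120 N, or if a joint passes its speed limit or range.

## Working session

There is one attempt and no reset: what is moved stays moved. The work goes in short steps, Python scripts to look and compute and a tool call to move; the robot and the scene stay as the last step left them, time stands still between calls to the robot, and variables do not carry over. Pictures are saved under pics/ and viewed, at most 10 in all, crops included, and the job is handed in when it is done.

Besides the shell and the picture viewer there is one more tool, called after "Emit:" in YAML: its name, and indented under it one key for each argument. jog_arm: Moves the arm, as the interface text tells. Its arguments: {"type":"object","properties":{"deltas":{"type":"array"},"force":{"type":"number"}},"required":["deltas"]}

```bash
mkdir -p pics; python3 - <<'E'
from plant import r
import cv2
for n in("top","side"):
    cv2.imwrite(f"pics/{n}0.png",cv2.resize(r.capture(n),(800,600),interpolation=cv2.INTER_CUBIC))
    i=r.camera_info(n);print(n,{k:(v.round(3).tolist() if hasattr(v,'round') and k=='view' else v) for k,v in i.items()})
s=r.get_state();print(s['time_s'],s['eef_rot'],s['gripper_width'],s['contact_force'],r.tip_extent)
E
```

```text
top {'fx': 495.8618531238979, 'fy': 495.8618531238979, 'cx': 255.51309981642635, 'cy': 192.9603996163115, 'k1': 0.07035666471006469, 'view': [[-0.027, -1.0, 0.008, -0.021], [0.988, -0.025, 0.151, -0.561], [-0.15, 0.012, 0.989, -1.397], [0.0, 0.0, 0.0, 1.0]]}
side {'fx': 468.6552493190455, 'fy': 468.6552493190455, 'cx': 258.14914661454065, 'cy': 188.179408576575, 'k1': -0.11179685135354027, 'view': [[-0.889, -0.457, 0.01, 0.507], [0.346, -0.658, 0.669, -0.273], [-0.299, 0.598, 0.744, -1.152], [0.0, 0.0, 0.0, 1.0]]}
0.1 [ 1.79914450e+02 -7.30624087e-03 -1.85589982e+01] 0.0873874521427464 [0.14960604 0.75196209 0.0383916 ] 0.019
```

View pics/top0.png

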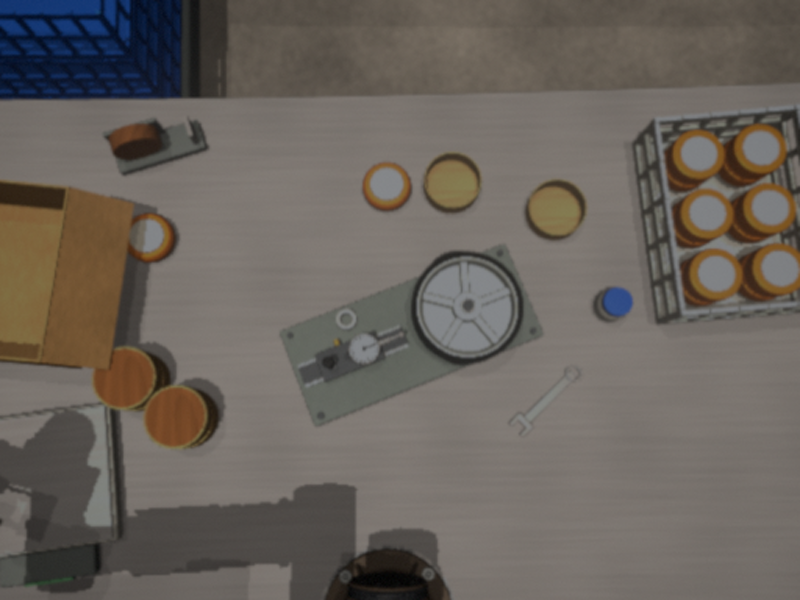

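View pics/side0.png

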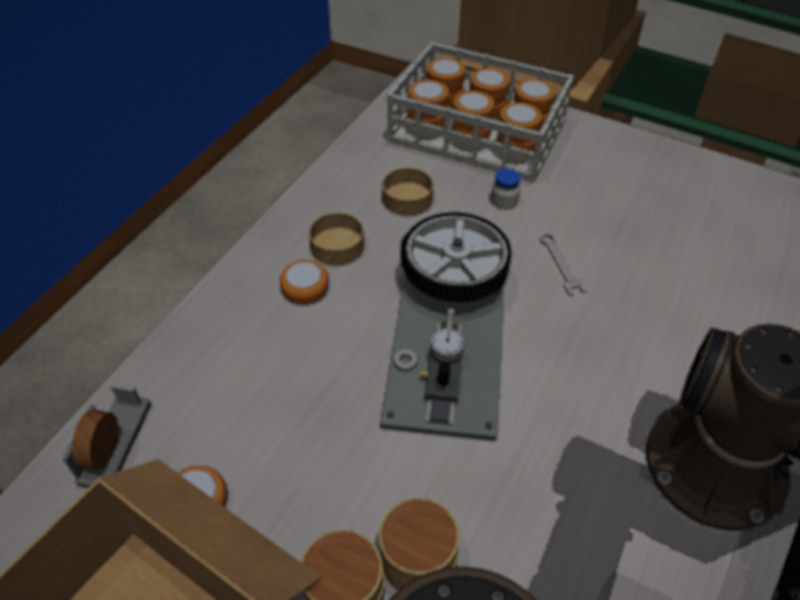

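The top view shows the wheel nut at about (468,304), the dial at (364,348) and the knob at about (329,362). The side view shows the same stand, with the knob at about (444,373). Next I'll enlarge both.

```bash
cat > h.py <<'E'
import numpy as np, cv2
from plant import r
def ray(n,u,v,i=None):
    i=i or r.camera_info(n); K=np.array([[i['fx'],0,i['cx']],[0,i['fy'],i['cy']],[0,0,1]])
    p=cv2.undistortPoints(np.array([[[u,v]]],float),K,np.array([i['k1'],0,0,0]))[0,0]
    V=np.array(i['view']); R=V[:3,:3]; return -R.T@V[:3,3], R.T@np.array([p[0],-p[1],-1])
def atz(n,u,v,z,i=None):
    c,d=ray(n,u,v,i); return c+d*(z-c[2])/d[2]
def pix(n,P,i=None):
    i=i or r.camera_info(n); K=np.array([[i['fx'],0,i['cx']],[0,i['fy'],i['cy']],[0,0,1]])
    V=np.array(i['view']); q=V[:3,:3]@np.array(P)+V[:3,3]; q=q*[1,-1,-1]
    return cv2.projectPoints(q.reshape(1,1,3),np.zeros(3),np.zeros(3),K,np.array([i['k1'],0,0,0]))[0][0,0]
def crop(n,u,v,w,h,s,f,im=None):
    im=r.capture(n) if im is None else im
    cv2.imwrite(f,cv2.resize(im[v:v+h,u:u+w],None,fx=s,fy=s,interpolation=cv2.INTER_CUBIC))
E
python3 - <<'E'
from h import *
import cv2,numpy as np
a=r.capture("top")[155:275,175:350]; 
cv2.imwrite("pics/c1.png",cv2.resize(a,None,fx=4.5,fy=4.5,interpolation=cv2.INTER_CUBIC))
for nm,u,v,z in(("nut",468,304,.12),("dial",364,348,.078),("knob",329,362,.098),("bear",346,318,.033),("c1",506,247,.02),("c2",541,331,.02),("c3",319,425,.02),("c4",281,333,.02)):
    print(nm,atz("top",u*.64,v*.64,z).round(4))
for nm,u,v,z in(("nut",457,240,.12),("dial",447,340,.078),("knob",444,365,.098)):
    print(nm,atz("side",u*.64,v*.64,z).round(4))
E
```

```text
nut [ 0.5414 -0.1551  0.12  ]
dial [0.4726 0.0305 0.078 ]
knob [0.4477 0.0918 0.098 ]
bear [0.5336 0.0644 0.033 ]
c1 [ 0.664 -0.242  0.02 ]
c2 [ 0.5014 -0.2999  0.02  ]
c3 [0.3386 0.1177 0.02  ]
c4 [0.5102 0.1869 0.02  ]
nut [ 0.5425 -0.1552  0.12  ]
dial [0.4738 0.0302 0.078 ]
knob [0.451  0.0931 0.098 ]
```

View pics/c1.png

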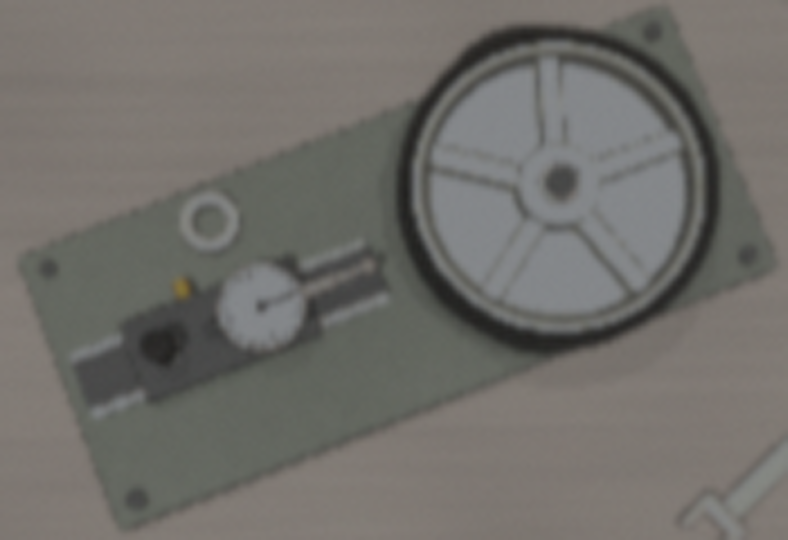

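The crop confirms the stand yaw is about 20.5°. The axis is at (0.541,-0.155), the dial is 197 mm from it, and the knob is at about (0.449,0.093). The needle points at the wheel. I'll move above the spot behind the knob.

Emit:
jog_arm:
  deltas:
    - [[-1,0.5,-1.2,2,-0.05],[-1,1.5,-3.3,1,-0.06],[-1,1.5,-3.5,0,-0.06],[-1,1.5,-3.5,0,-0.06],[-1,1.5,-3.5,0,-0.06],[-1,1.5,-3.5,0,-0.06],[-1,1.5,-3.5,0,-0.06],[-1,1.5,-3.5,0,-0.06]]
  force: 20

```text
time_s: 1.15
tcp_pos: [0.325, 0.3836, 0.2754]
eef_rot: [180.0, -0.0, -45.6]
contact_force: [-0.8, -0.1, -0.9]
gripper_width: 0.0133
gripper_force: 0.0
```

Emit:
jog_arm:
  deltas:
    - [[-1,1.5,-3.5,0,-0.06],[-1,1.5,-3.5,0,-0.06],[-1,1.5,-3.5,0,-0.06],[-1,1.5,-3.5,0,-0.06],[-1,1.5,-3.5,0,-0.06],[-1,1.5,-3.5,0,-0.06],[-1,1.5,-3.5,0,-0.06],[-1,0.5,-1,0,0]]

```text
time_s: 2.15
tcp_pos: [0.435, 0.1282, 0.2755]
eef_rot: [180.0, -0.0, -69.7]
contact_force: [0.2, 0.2, 0.9]
gripper_width: 0.0006
gripper_force: 0.0
```

```bash
python3 - <<'E'
from h import *
s=r.get_state();print(s['time_s'],s['tcp_pos'],s['eef_rot'],s['joints'],s['gripper_width'],s['contact_force'])
i=r.camera_info("wrist");print({k:np.array(v).round(3).tolist() for k,v in i.items()})
crop("wrist",0,0,512,384,1.5,"pics/w1.png")
for P in((.541,-.155,.12),(.473,.03,.078),(.449,.093,.098)): print(pix("wrist",P,i)*1.5)
E
```

```text
2.15 [0.43499611 0.12821554 0.27545714] [ 1.79983120e+02 -1.42939781e-03 -6.96910058e+01] [ 4.14387567e+01 -2.09522805e+00 -2.30084622e+01 -5.08615473e-03
 -6.91030262e+01 -2.11279479e+01] 0.0005754370614991601 [0.2447455  0.17195754 0.9253692 ]
{'fx': 321.91, 'fy': 321.91, 'cx': 257.891, 'cy': 195.426, 'k1': -0.056, 'view': [[-0.938, -0.346, -0.001, 0.452], [0.333, -0.901, -0.278, 0.014], [0.095, -0.261, 0.961, -0.427], [0.0, 0.0, 0.0, 1.0]]}
[ 383.89533807 -299.3381355 ]
[384.21348133 105.69204841]
[385.22624453 212.02611296]
```

View pics/w1.png

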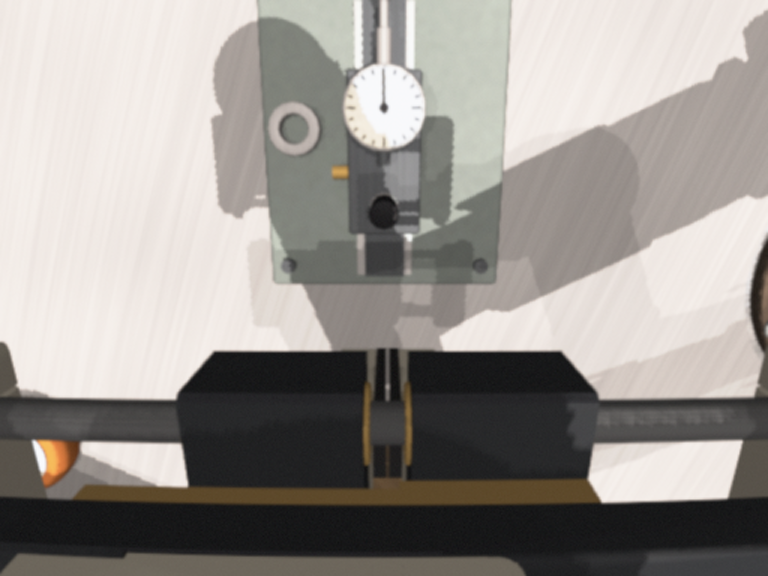

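The wrist view has the dial at (384,107) and the knob at (384,212), exactly where predicted. The needle points at the wheel. I'll descend behind the knob and push it forward slowly.

Emit:
jog_arm:
  deltas:
    - [[-1,0,0,-5,0],[-1,0,0,-5,0],[-1,0,0,-5,0],[-1,0,0,-4.1,0],[-1,0,0,0,0],[-1,0.21,-0.56,0,0],[-1,0.21,-0.56,0,0],[-1,0.14,-0.38,0,0]]

```text
time_s: 3.2
tcp_pos: [0.4412, 0.1149, 0.0858]
eef_rot: [-179.9, 0.0, -69.6]
contact_force: [-0.3, 1.2, -1.5]
gripper_width: 0.0006
gripper_force: 0.0
```

Emit:
jog_arm:
  deltas:
    - [[-1,0.1,-0.28,0,0],[-1,0.1,-0.28,0,0],[-1,0.1,-0.28,0,0],[-1,0.1,-0.28,0,0],[-1,0.1,-0.28,0,0],[-1,0.1,-0.28,0,0],[-1,0,0,0,0]]

```text
time_s: 4.08
tcp_pos: [0.447, 0.0994, 0.0854]
eef_rot: [-179.8, 0.1, -69.6]
contact_force: [-4.2, 8.0, 3.1]
gripper_width: 0.0003
gripper_force: 4.0
```

```bash
cat > needle.py <<'E'
from h import *
# needle angle: rectify dial (z=.078, centre c) into a metric patch with stand axes: up = towards wheel
def patch(n,c,yaw=20.4,z=.078,i=None,im=None,half=.028,N=224):
    i=i or r.camera_info(n); im=r.capture(n) if im is None else im
    a=np.radians(yaw); ex=np.array([np.cos(a),np.sin(a)]); ey=np.array([-np.sin(a),np.cos(a)])
    src=np.float32([pix(n,[*(np.array(c)+sx*half*ex*-1+sy*half*-ey),z],i) for sx,sy in((-1,1),(1,1),(1,-1),(-1,-1))])
    M=cv2.getPerspectiveTransform(src,np.float32([[0,0],[N,0],[N,N],[0,N]]))
    return cv2.warpPerspective(im,M,(N,N),flags=cv2.INTER_CUBIC)
# seen from above facing the wheel (-y up), image right is stand -x
def angle(p,r0=.2,r1=.55):
    g=cv2.cvtColor(p,cv2.COLOR_BGR2GRAY); N=g.shape[0]
    pol=cv2.warpPolar(g,(N//2,720),(N/2,N/2),N/2,0)
    prof=cv2.GaussianBlur(np.tile(pol[:,int(r0*N/2):int(r1*N/2)].mean(1,dtype=np.float64)[:,None],(3,1)),(1,0 or 9),2)[720:1440,0]
    k=int(prof.argmin()); return ((k/2+90+180)%360-180), prof.min(), np.median(prof)  # deg clockwise from up
E
python3 - <<'E'
from needle import *
s=r.get_state();print(s['time_s'],s['tcp_pos'],s['contact_force'])
t=np.array(s['tcp_pos'][:2]); u=np.array([.3486,-.9373])
i=r.camera_info("wrist"); im=r.capture("wrist")
c=t+u*(.0195+.0675)
p=patch("wrist",c,im=im,i=i);print(angle(p),pix("wrist",[*c,.078],i)*1.5)
w=cv2.resize(im,(768,576)); w[:224,:224]=p
cv2.imwrite("pics/w2.png",w)
E
```

```text
4.075 [0.44702108 0.09938082 0.08540428] [-4.17167243  7.97918927  3.12089444]
(-2.5, np.float64(86.08944723580409), np.float64(236.11295257076975)) [385.81630893 108.81470397]
```

View pics/w2.png

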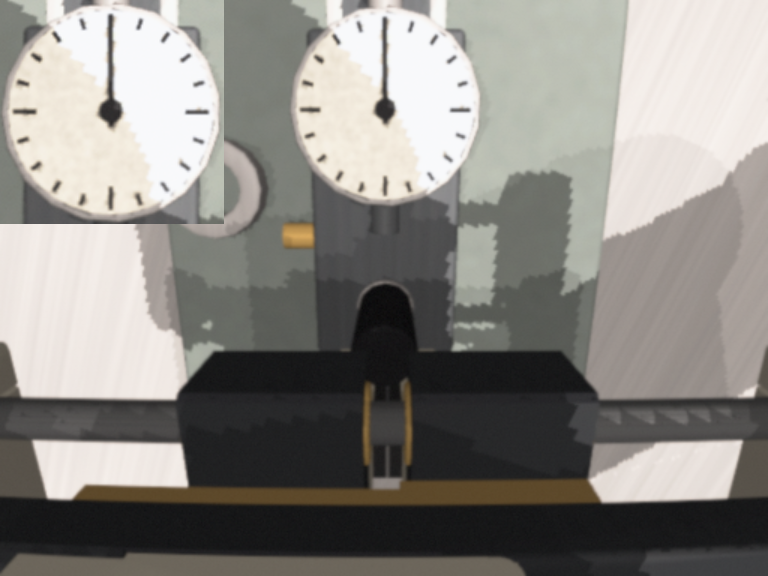

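The needle is still at zero. The slide has moved about 12 mm and the finger sits squarely on the knob. I'll carry on in small steps.

Emit:
jog_arm:
  deltas:
    - [[-1,0.07,-0.19,0,0],[-1,0.07,-0.19,0,0],[-1,0.07,-0.19,0,0],[-1,0,0,0,0]]

```text
time_s: 4.62
tcp_pos: [0.4491, 0.0938, 0.0854]
eef_rot: [-179.8, 0.1, -69.6]
contact_force: [-4.8, 8.1, 3.6]
gripper_width: 0.0004
gripper_force: 4.4
```

```bash
cat > rd.py <<'E'
from needle import *
s=r.get_state(); t=np.array(s['tcp_pos'][:2]); u=np.array([.3486,-.9373])
a=angle(patch("wrist",t+u*(.0195+.0675)))
print(s['time_s'],s['tcp_pos'].round(4),s['contact_force'].round(1),'deg',a[0],'mm',np.radians(a[0]+2.5)/.45,a[1:])
E
python3 rd.py
```

```text
4.625 [0.4491 0.0938 0.0854] [-4.8  8.1  3.6] deg -2.0 mm 0.019392547244381438 (np.float64(93.33050485396348), np.float64(236.4161613490065))
```

Emit:
jog_arm:
  deltas:
    - [[-1,0.05,-0.14,0,0],[-1,0.05,-0.14,0,0],[-1,0,0,0,0]]

```text
time_s: 5.05
tcp_pos: [0.45, 0.0913, 0.0854]
eef_rot: [-179.8, 0.1, -69.6]
contact_force: [-6.6, 10.6, 4.9]
gripper_width: 0.0003
gripper_force: 5.6
```

```bash
python3 rd.py
```

```text
5.05 [0.45   0.0913 0.0854] [-6.6 10.6  4.9] deg 59.0 mm 2.385283311058917 (np.float64(82.81437431857843), np.float64(236.2628888969008))
```

Contact: the plunger is pressed about 2.4 mm, with the ball roughly 106 mm from the axis, so this is plain tyre. I'll back off and raise the arm, then work out where the ribs are.

Emit:
jog_arm:
  deltas:
    - [[-1,-0.4,1.0,0,0],[-1,-0.6,1.6,0,0],[-1,0,0,4,0],[-1,0,0,5,0]]

```text
time_s: 5.6
tcp_pos: [0.4386, 0.1152, 0.175]
eef_rot: [179.8, -0.1, -69.5]
contact_force: [0.9, 0.8, -0.3]
gripper_width: 0.0003
gripper_force: 0.0
```

```bash
python3 - <<'E'
from needle import *
c=np.array([.541,-.155]); f=lambda x,y,z:atz("top",175+x/4.5,155+y/4.5,z)
print(f(561,182,.12),f(262,305,.078),f(562,188,.104))
for x,y in((551,70),(440,157),(505,285),(635,280),(670,147)):
    d=f(x,y,.096)[:2]-c; print(np.degrees(np.arctan2(d[1],d[0])).round(1),np.hypot(*d).round(3))
im=r.capture("top"); u=np.array([.3486,-.9373]);
s=r.get_state(); print(s['time_s'],s['tcp_pos'],s['contact_force'])
g=np.array([.45,.0913])+u*.087; print('gauge',g)
p=patch("top",g,im=im);print(angle(p))
crop("top",175,155,175,120,4.5,"pics/c2.png",im=im); q=cv2.imread("pics/c2.png"); q[:224,:224]=p; cv2.imwrite("pics/c2.png",q)
E
```

```text
[ 0.53890149 -0.15535674  0.12      ] [0.47238359 0.02973798 0.078     ] [ 0.53746444 -0.15746123  0.104     ]
0.5 0.072
75.2 0.074
151.0 0.071
-142.9 0.076
-73.2 0.075
5.65 [0.44194105 0.11676536 0.18213137] [3.58084293 1.01374397 7.00940365]
gauge [0.4803282 0.0097549]
(58.5, np.float64(118.9565685130711), np.float64(147.31344960653178))
```

View pics/c2.png

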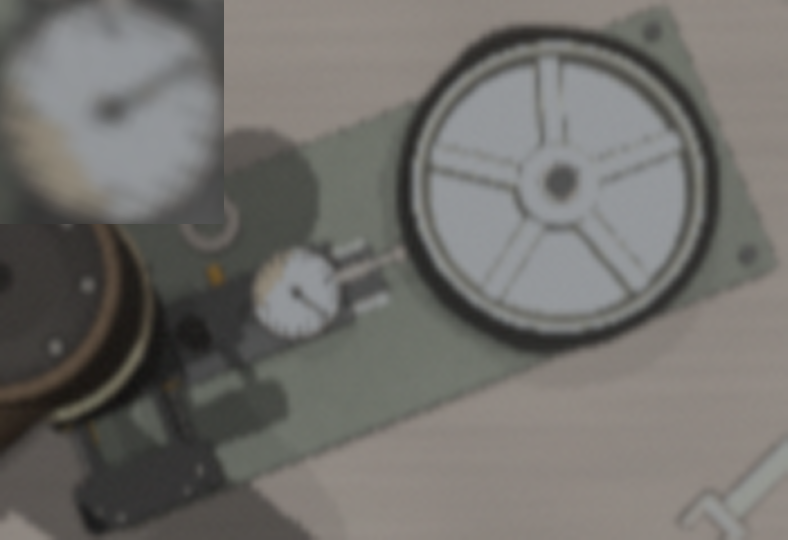

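The top camera reads the dial as well, at 58.5°, and the slide held its place. The ribs lie at roughly 2° plus multiples of 72° in world yaw. I'll move above the pocket just counter-clockwise of the 2° rib.

Emit:
jog_arm:
  deltas:
    - [[-1,2.5,-4.1,0,-0.055],[-1,2.5,-4.1,0,-0.055],[-1,2.5,-4.1,0,-0.055],[-1,2.5,-4.1,0,-0.055],[-1,2.5,-4.1,0,-0.055],[-1,2.5,-4.0,0,-0.048],[-1,0,0,0,0],[-1,0,0,0,0]]

```text
time_s: 6.65
tcp_pos: [0.5889, -0.1294, 0.1742]
eef_rot: [179.9, 0.0, -88.1]
contact_force: [-0.9, -0.0, 0.2]
gripper_width: 0.0007
gripper_force: 0.0
```

```bash
cat > st.py <<'E'
from needle import *
import sys
s=r.get_state(); g=np.array([.4803,.0098])
im=r.capture("top"); a=angle(patch("top",g,im=im))
C=np.array([.540,-.155]); d=np.array(s['tcp_pos'][:2])-C
y=s['eef_rot'][2]+90; e=np.radians(y); R=np.array([[np.cos(e),np.sin(e)],[-np.sin(e),np.cos(e)]])
print(s['time_s'],np.round(s['tcp_pos'],4),'yaw+90',round(y,1),'finger in rib frame mm',(R@d*1e3).round(1),'F',np.round(s['contact_force'],1),'j6',round(s['joints'][5],0))
print('needle deg',a[0],'press mm',round(np.radians(a[0]%360)/.45,2),np.round(a[1:]))
if len(sys.argv)>1:
    i=r.camera_info("wrist"); 
    crop("wrist",0,0,512,384,1.5,sys.argv[1])
    for k in range(5):
        an=np.radians(2+72*k); print(pix("wrist",[*(C+.054*np.array([np.cos(an),np.sin(an)])),.096],i)*1.5)
    print(pix("wrist",[*C,.12],i)*1.5)
E
python3 st.py pics/w3.png
```

```text
6.65 [ 0.5889 -0.1294  0.1742] yaw+90 1.9 finger in rib frame mm [49.8 23.9] F [-0.9 -0.   0.2] j6 -4.0
needle deg -160.5 press mm 7.74 [38. 85.]
[376.5538593  266.77122217]
[453.17671491 368.57802124]
[579.02191651 330.79384226]
[594.00385267 197.80860487]
[461.66175009 151.46182923]
[505.49103103 279.8013994 ]
```

View pics/w3.png

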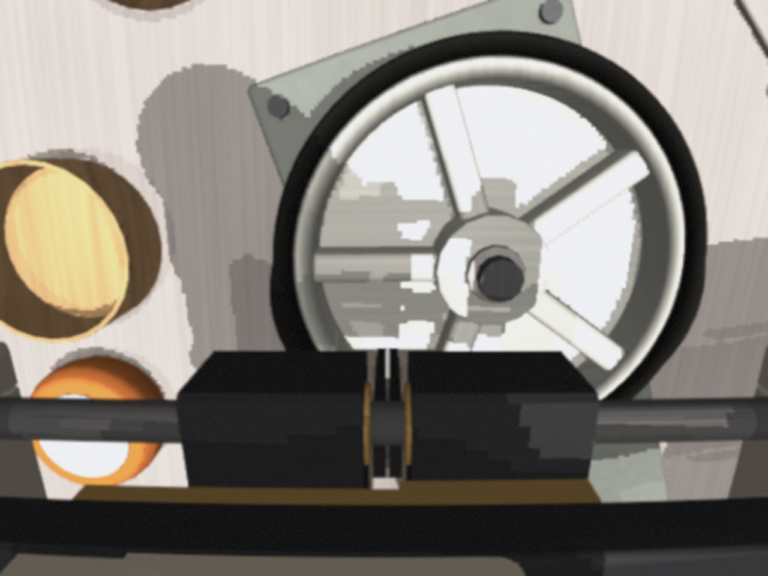

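The wrist view matches prediction, with the rib at (375,265) and the nut at (500,277). The arm hides the dial from the top camera, so I'll try the side camera. Descending into the pocket.

Emit:
jog_arm:
  deltas:
    - [[-1,0.1,-0.1,-3,0],[-1,0,0,-3,0],[-1,0,0,-1.3,0],[-1,0,0,0,0],[-1,0,-0.2,0,0],[-1,0,-0.2,0,0]]

```text
time_s: 7.5
tcp_pos: [0.5912, -0.1345, 0.1028]
eef_rot: [-179.9, -0.0, -88.0]
contact_force: [-0.3, 0.6, 0.2]
gripper_width: 0.0006
gripper_force: 0.0
```

```bash
cat >> st.py <<'E'
p=patch("top",g,im=im); q=patch("side",g); b=angle(q)
print('SIDE deg',b[0],'press mm',round(np.radians(b[0]%360)/.45,2),np.round(b[1:]))
E
python3 st.py; python3 - <<'E'
from needle import *
g=np.array([.4803,.0098])
im=r.capture("side"); a=cv2.resize(im[130:290,200:400],(500,400)); q=patch("side",g,im=im)
t=r.capture("top"); b=patch("top",g,im=t)
o=np.zeros((400,724,3),np.uint8); o[:,:500]=a; o[:176,500:]=q[:176]; o[:224,500:]=q; o[224:,500:]=b[:176]
cv2.imwrite("pics/s1.png",o)
E
```

```text
7.5 [ 0.5912 -0.1345  0.1028] yaw+90 2.0 finger in rib frame mm [51.8 18.8] F [-0.3  0.6  0.2] j6 -4.0
needle deg 108.0 press mm 4.19 [31. 41.]
SIDE deg 45.5 press mm 1.76 [ 89. 113.]
```

View pics/s1.png

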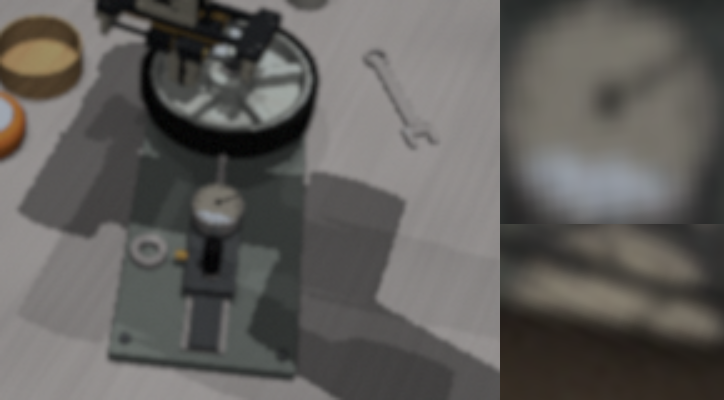

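The side camera shows the dial clearly, with the needle still at about 58°. The rectified dial centre is about 3 mm off, so I'll fix that and make the reader cope with shadows, then tabulate the sweep moves.

```bash
cat > rs.py <<'E'
from needle import *
u=np.array([.3486,-.9373]); ex=np.array([.9373,.3486]); g=np.array([.4803,.0098])+u*.0035+ex*.0012
def read(im=None,save=None):
    p=patch("side",g,im=im); k=cv2.morphologyEx(cv2.cvtColor(p,cv2.COLOR_BGR2GRAY),cv2.MORPH_BLACKHAT,np.ones((41,41),np.uint8))
    pol=cv2.GaussianBlur(cv2.warpPolar(k,(112,720),(112,112),112,0),(1,25),5)
    f=pol[:,25:70].mean(1); a=(f.argmax()/2+90)%360
    if a>345:a-=360
    if save: cv2.imwrite(save,np.hstack([p,cv2.cvtColor(k,cv2.COLOR_GRAY2BGR)]))
    return a,np.radians(a)/.45,f.max(),np.median(f)
if __name__=="__main__":
    s=r.get_state(); d=np.array(s['tcp_pos'][:2])-[.540,-.155]
    e=np.radians(s['eef_rot'][2]+90); R=np.array([[np.cos(e),np.sin(e)],[-np.sin(e),np.cos(e)]])
    print(s['time_s'],'rho',np.degrees(e).round(1),'frame',(R@d*1e3).round(1),'F',np.round(s['contact_force'],1),'j6',round(s['joints'][5]),'needle',np.round(read(),2))
E
python3 rs.py; python3 - <<'E'
import numpy as np
P=lambda q:np.array([[np.cos(q),-np.sin(q)],[np.sin(q),np.cos(q)]])@[5.1,1.65]
for q in range(2,-190,-20):
    a=[P(np.radians(q-5*k)) for k in range(5)]; print(q,[(a[k+1]-a[k]).round(2).tolist() for k in range(4)])
E
```

```text
7.7 rho 1.9 frame [51.3 18.7] F [ 0.3 -0.  -0.3] j6 -4 needle [62.5   2.42 18.51  0.88]
2 [[0.14, -0.45], [0.1, -0.46], [0.06, -0.46], [0.02, -0.47]]
-18 [[-0.02, -0.47], [-0.06, -0.46], [-0.1, -0.46], [-0.14, -0.45]]
-38 [[-0.18, -0.43], [-0.22, -0.41], [-0.25, -0.39], [-0.29, -0.37]]
-58 [[-0.32, -0.34], [-0.35, -0.32], [-0.37, -0.28], [-0.39, -0.25]]
-78 [[-0.42, -0.22], [-0.43, -0.18], [-0.45, -0.14], [-0.46, -0.1]]
-98 [[-0.46, -0.06], [-0.47, -0.02], [-0.47, 0.02], [-0.46, 0.06]]
-118 [[-0.46, 0.1], [-0.45, 0.14], [-0.43, 0.18], [-0.41, 0.22]]
-138 [[-0.39, 0.25], [-0.37, 0.29], [-0.34, 0.32], [-0.32, 0.35]]
-158 [[-0.28, 0.37], [-0.25, 0.39], [-0.22, 0.42], [-0.18, 0.43]]
-178 [[-0.14, 0.45], [-0.1, 0.46], [-0.06, 0.46], [-0.02, 0.47]]
```

Emit:
jog_arm:
  deltas:
    - [[-1,0,-0.2,0,0],[-1,0.14,-0.45,0,-0.0873],[-1,0.1,-0.46,0,-0.0873],[-1,0.06,-0.46,0,-0.0873],[-1,0.02,-0.47,0,-0.0873],[-1,0,0,0,0]]

```text
time_s: 8.5
tcp_pos: [0.5942, -0.1546, 0.1018]
eef_rot: [-180.0, 0.0, -108.1]
contact_force: [1.1, 2.9, 0.9]
gripper_width: 0.0004
gripper_force: 1.6
```

```bash
python3 rs.py
```

```text
8.5 rho -18.1 frame [51.4 17.2] F [1.1 2.9 0.9] j6 -22 needle [63.    2.44 18.64  1.42]
```

Emit:
jog_arm:
  deltas:
    - [[-1,-0.02,-0.47,0,-0.0873],[-1,-0.06,-0.46,0,-0.0873],[-1,-0.1,-0.46,0,-0.0873],[-1,-0.14,-0.45,0,-0.0873]]

```text
time_s: 9.05
tcp_pos: [0.5915, -0.1721, 0.1018]
eef_rot: [-179.9, 0.1, -128.1]
contact_force: [2.7, 8.8, 1.5]
gripper_width: 0.0004
gripper_force: 4.1
```

```bash
python3 rs.py
```

```text
9.05 rho -38.1 frame [51.1 18.4] F [2.7 8.8 1.5] j6 -40 needle [65.5   2.54 12.91  0.62]
```

Emit:
jog_arm:
  deltas:
    - [[-1,-0.18,-0.43,0,-0.0873],[-1,-0.22,-0.41,0,-0.0873],[-1,-0.25,-0.39,0,-0.0873],[-1,-0.29,-0.37,0,-0.0873]]

```text
time_s: 9.6
tcp_pos: [0.5831, -0.1877, 0.1019]
eef_rot: [-179.9, 0.2, -148.1]
contact_force: [5.2, 10.2, -0.7]
gripper_width: 0.0005
gripper_force: 4.9
```

```bash
python3 rs.py
```

```text
9.6 rho -58.1 frame [50.6 19.3] F [ 5.2 10.2 -0.7] j6 -58 needle [125.5    4.87  28.38   1.22]
```

Emit:
jog_arm:
  deltas:
    - [[-1,-0.32,-0.34,0,-0.0873],[-1,-0.35,-0.32,0,-0.0873],[-1,-0.37,-0.28,0,-0.0873],[-1,-0.39,-0.25,0,-0.0873]]

```text
time_s: 10.15
tcp_pos: [0.5689, -0.2001, 0.1019]
eef_rot: [-180.0, 0.2, -168.1]
contact_force: [5.7, 7.1, -2.7]
gripper_width: 0.0007
gripper_force: 3.8
```

```bash
python3 rs.py
```

```text
10.15 rho -78.1 frame [50.1 19. ] F [ 5.7  7.1 -2.7] j6 -77 needle [64.    2.48 28.96  1.09]
```

A swell of about +2.4 mm appears near ρ = -58, with plain tyre 20° either side, so this is the lesser one. I'll keep going.

Emit:
jog_arm:
  deltas:
    - [[-1,-0.42,-0.22,0,-0.0873],[-1,-0.43,-0.18,0,-0.0873],[-1,-0.45,-0.14,0,-0.0873],[-1,-0.46,-0.1,0,-0.0873]]

```text
time_s: 10.7
tcp_pos: [0.552, -0.2071, 0.1021]
eef_rot: [180.0, 0.3, 171.9]
contact_force: [8.0, 2.8, -2.8]
gripper_width: 0.0002
gripper_force: 3.8
```

```bash
python3 rs.py
```

```text
10.7 rho 261.9 frame [49.9 19.2] F [ 8.   2.8 -2.8] j6 -97 needle [62.5   2.42 27.62  1.09]
```

Emit:
jog_arm:
  deltas:
    - [[-1,-0.46,-0.06,0,-0.0873],[-1,-0.47,-0.02,0,-0.0873],[-1,-0.47,0.02,0,-0.0873],[-1,-0.46,0.06,0,-0.0873]]

```text
time_s: 11.25
tcp_pos: [0.5335, -0.2077, 0.1023]
eef_rot: [179.9, 0.3, 151.9]
contact_force: [9.3, -0.1, -3.3]
gripper_width: 0.0004
gripper_force: 3.8
```

```bash
python3 rs.py
```

```text
11.25 rho 241.9 frame [49.5 19.1] F [ 9.3 -0.1 -3.3] j6 -116 needle [63.5   2.46 29.24  1.11]
```

Emit:
jog_arm:
  deltas:
    - [[-1,-0.46,0.1,0,-0.0873],[-1,-0.45,0.14,0,-0.0873],[-1,-0.43,0.18,0,-0.0873],[-1,-0.41,0.22,0,-0.0873]]

```text
time_s: 11.8
tcp_pos: [0.5158, -0.2018, 0.1023]
eef_rot: [179.8, 0.3, 131.9]
contact_force: [8.0, -3.1, -3.7]
gripper_width: 0.0005
gripper_force: 3.8
```

```bash
python3 rs.py
```

```text
11.8 rho 221.9 frame [49.3 18.6] F [ 8.  -3.1 -3.7] j6 -137 needle [63.    2.44 28.04  1.31]
```

Emit:
jog_arm:
  deltas:
    - [[-1,-0.39,0.25,0,-0.0873],[-1,-0.37,0.29,0,-0.0873],[-1,-0.34,0.32,0,-0.0873],[-1,-0.32,0.35,0,-0.0873]]

```text
time_s: 12.35
tcp_pos: [0.5009, -0.19, 0.1023]
eef_rot: [179.8, 0.2, 111.9]
contact_force: [7.5, -6.0, -2.9]
gripper_width: 0.0007
gripper_force: 3.8
```

```bash
python3 rs.py
```

```text
12.35 rho 201.9 frame [49.3 17.9] F [ 7.5 -6.  -2.9] j6 -159 needle [69.5   2.7  12.44  1.16]
```

Emit:
jog_arm:
  deltas:
    - [[-1,0.19,-0.46,0,0],[-1,0,0,3.5,0],[-1,0,0,3.5,0],[-1,1.0,0.54,0,0.18],[-1,1.0,0.54,0,0.18],[-1,1.0,0.54,0,0.18],[-1,1.0,0.54,0,0.18],[-1,1.0,0.54,0,0.18]]

```text
time_s: 13.4
tcp_pos: [0.5506, -0.1668, 0.1712]
eef_rot: [-180.0, -0.1, 163.9]
contact_force: [-0.6, -0.8, -0.5]
gripper_width: 0.0006
gripper_force: 0.0
```

Emit:
jog_arm:
  deltas:
    - [[-1,0.5,0.27,0,0.18],[-1,0.5,0.27,0,0.18],[-1,0.5,0.27,0,0.18],[-1,0.5,0.27,0,0.18],[-1,0.5,0.27,0,0.18],[-1,0.5,0.27,0,0.18],[-1,0.5,0.27,0,0.18],[-1,0.4,0.2,0,0.18]]

```text
time_s: 14.4
tcp_pos: [0.5894, -0.146, 0.1711]
eef_rot: [179.9, -0.0, -113.6]
contact_force: [0.8, 0.3, 0.3]
gripper_width: 0.0003
gripper_force: 0.0
```

Emit:
jog_arm:
  deltas:
    - [[-1,0,0,0,0.17],[-1,0,0,0,0],[-1,0,0,0,0]]

```text
time_s: 14.78
tcp_pos: [0.5895, -0.1459, 0.1713]
eef_rot: [180.0, -0.0, -104.5]
contact_force: [-0.4, -0.2, -0.1]
gripper_width: 0.0007
gripper_force: 0.0
```

```bash
python3 rs.py; python3 - <<'E'
from h import *
s=r.get_state(); print(s['tcp_pos'],s['eef_rot'])
i=r.camera_info("wrist"); crop("wrist",0,0,512,384,1.5,"pics/w4.png")
C=np.array([.540,-.155])
for k in(-86,-14,58,130,-158):
    an=np.radians(k); print(k,pix("wrist",[*(C+.054*np.array([np.cos(an),np.sin(an)])),.096],i)*1.5)
E
```

```text
14.775 rho -14.5 frame [45.7 21.1] F [-0.4 -0.2 -0.1] j6 -19 needle [63.5   2.46 18.67  1.42]
[ 0.58956801 -0.14589484  0.17141986] [ 1.79974140e+02 -7.25155900e-03 -1.04444308e+02]
-86 [451.82987566 159.75055951]
-14 [367.3292641  276.22636188]
58 [445.87712216 377.70029912]
130 [572.54110318 338.98676005]
-158 [586.29323528 205.27568625]
```

View pics/w4.png

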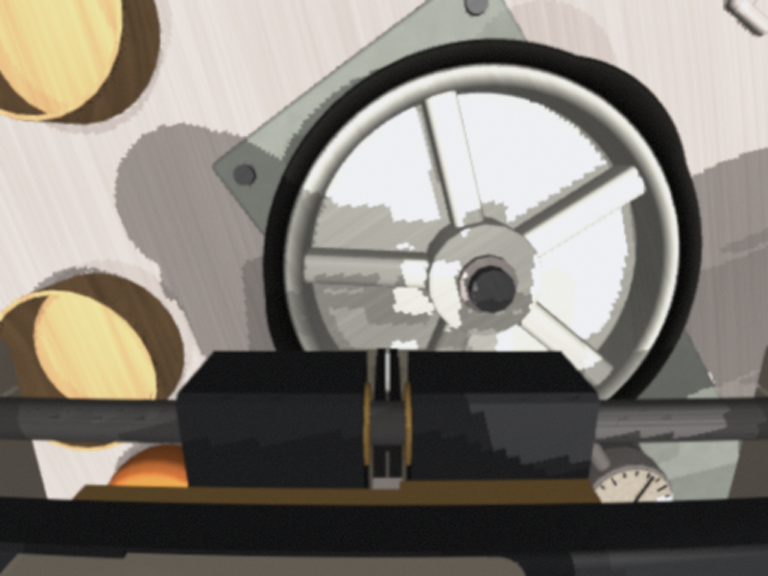

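There's a visible bulge at upper right, around (655,105). That is about 11° counter-clockwise of the rib at (640,180), so roughly world -150°. It's not the lesser swell, which should now be near +10°. It needs about 99° more clockwise, with my rib going from about -18 to -117. I'll descend into the pocket and sweep.

Emit:
jog_arm:
  deltas:
    - [[-1,0.52,-0.29,0,-0.045],[-1,0,0,-3.5,0],[-1,0,0,-3.5,0],[-1,0,0,0,0],[-1,-0.06,-0.19,0,0],[-1,-0.06,-0.19,0,0],[-1,0,0,0,0]]

```text
time_s: 15.75
tcp_pos: [0.5947, -0.1524, 0.103]
eef_rot: [-179.9, 0.1, -106.9]
contact_force: [0.6, 1.9, 1.0]
gripper_width: 0.0001
gripper_force: 0.8
```

```bash
python3 rs.py
```

```text
15.75 rho -16.9 frame [51.6 18.4] F [0.6 1.9 1. ] j6 -21 needle [63.    2.44 18.53  1.22]
```

Emit:
jog_arm:
  deltas:
    - [[-1,-0.02,-0.47,0,-0.0873],[-1,-0.06,-0.46,0,-0.0873],[-1,-0.1,-0.46,0,-0.0873],[-1,-0.14,-0.45,0,-0.0873],[-1,-0.18,-0.43,0,-0.0873],[-1,-0.22,-0.41,0,-0.0873],[-1,-0.25,-0.39,0,-0.0873],[-1,-0.29,-0.37,0,-0.0873]]

```text
time_s: 16.8
tcp_pos: [0.5841, -0.1867, 0.1028]
eef_rot: [-179.8, 0.3, -147.0]
contact_force: [6.3, 0.9, -2.3]
gripper_width: 0.0001
gripper_force: 3.3
```

```bash
python3 rs.py
```

```text
16.8 rho -57.0 frame [50.6 19.7] F [ 6.3  0.9 -2.3] j6 -58 needle [62.5   2.42 24.44  1.47]
```

Emit:
jog_arm:
  deltas:
    - [[-1,-0.32,-0.34,0,-0.0873],[-1,-0.35,-0.32,0,-0.0873],[-1,-0.37,-0.28,0,-0.0873],[-1,-0.39,-0.25,0,-0.0873]]

```text
time_s: 17.35
tcp_pos: [0.5703, -0.199, 0.1029]
eef_rot: [-179.9, 0.4, -167.0]
contact_force: [8.3, -2.0, -4.3]
gripper_width: 0.0004
gripper_force: 4.3
```

```bash
python3 rs.py
```

```text
17.35 rho -77.0 frame [49.7 19.6] F [ 8.3 -2.  -4.3] j6 -76 needle [63.5   2.46 28.24  0.96]
```

Emit:
jog_arm:
  deltas:
    - [[-1,-0.42,-0.22,0,-0.0873],[-1,-0.43,-0.18,0,-0.0873]]

```text
time_s: 17.65
tcp_pos: [0.562, -0.2032, 0.1029]
eef_rot: [-179.9, 0.4, -177.0]
contact_force: [9.5, -3.5, -5.3]
gripper_width: 0.0009
gripper_force: 4.6
```

```bash
python3 rs.py
```

```text
17.65 rho -87.0 frame [49.3 19.4] F [ 9.5 -3.5 -5.3] j6 -86 needle [64.    2.48 28.11  1.09]
```

Emit:
jog_arm:
  deltas:
    - [[-1,-0.45,-0.14,0,-0.0873],[-1,-0.46,-0.1,0,-0.0873]]

```text
time_s: 17.95
tcp_pos: [0.5527, -0.2059, 0.1029]
eef_rot: [-180.0, 0.4, 173.0]
contact_force: [9.1, -4.4, -3.7]
gripper_width: 0.0002
gripper_force: 4.8
```

```bash
python3 rs.py
```

```text
17.95 rho 263.0 frame [49.  18.8] F [ 9.1 -4.4 -3.7] j6 -96 needle [62.    2.4  29.    1.18]
```

Emit:
jog_arm:
  deltas:
    - [[-1,-0.46,-0.06,0,-0.0873],[-1,-0.47,-0.02,0,-0.0873]]

```text
time_s: 18.25
tcp_pos: [0.5443, -0.2071, 0.103]
eef_rot: [180.0, 0.5, 163.0]
contact_force: [13.2, -7.4, -8.7]
gripper_width: 0.0006
gripper_force: 7.2
```

```bash
python3 rs.py
```

```text
18.25 rho 253.0 frame [48.5 19.3] F [13.2 -7.4 -8.7] j6 -106 needle [104.     4.03  24.53   1.13]
```

Emit:
jog_arm:
  deltas:
    - [[-1,-0.47,0.02,0,-0.0873]]

```text
time_s: 18.42
tcp_pos: [0.5399, -0.2071, 0.1031]
eef_rot: [179.9, 0.5, 158.1]
contact_force: [13.0, -8.6, -8.5]
gripper_width: 0.0001
gripper_force: 7.5
```

```bash
python3 rs.py
```

```text
18.425 rho 248.1 frame [48.3 19.4] F [13.  -8.6 -8.5] j6 -111 needle [137.5    5.33  32.27   1.  ]
```

Emit:
jog_arm:
  deltas:
    - [[-1,-0.28,0.03,0,-0.052],[-1,0,0,0,0]]

```text
time_s: 18.73
tcp_pos: [0.5363, -0.2066, 0.103]
eef_rot: [179.9, 0.4, 155.1]
contact_force: [9.1, -7.0, -5.3]
gripper_width: 0.0006
gripper_force: 6.0
```

```bash
python3 rs.py
```

```text
18.725 rho 245.1 frame [48.4 18.3] F [ 9.1 -7.  -5.3] j6 -113 needle [161.     6.24  32.36   0.93]
```

Emit:
jog_arm:
  deltas:
    - [[-1,-0.27,0.05,0,-0.052],[-1,0,0,0,0]]

```text
time_s: 19.02
tcp_pos: [0.5334, -0.2062, 0.103]
eef_rot: [179.9, 0.4, 152.2]
contact_force: [9.4, -7.4, -5.7]
gripper_width: 0.0007
gripper_force: 5.9
```

```bash
python3 rs.py
```

```text
19.025 rho 242.2 frame [48.4 18.1] F [ 9.4 -7.4 -5.7] j6 -116 needle [168.5    6.54  28.69   1.  ]
```

Emit:
jog_arm:
  deltas:
    - [[-1,-0.24,0.06,0,-0.045],[-1,0,0,0,0]]

```text
time_s: 19.32
tcp_pos: [0.5309, -0.2057, 0.103]
eef_rot: [179.9, 0.4, 149.6]
contact_force: [9.7, -7.7, -5.1]
gripper_width: 0.0001
gripper_force: 5.9
```

```bash
python3 rs.py
```

```text
19.325 rho 239.6 frame [48.3 17.8] F [ 9.7 -7.7 -5.1] j6 -119 needle [173.     6.71  29.91   1.04]
```

Emit:
jog_arm:
  deltas:
    - [[-1,-0.14,0.05,0,-0.026],[-1,0,0,0,0],[-1,0.2,-0.12,0,0],[-1,0.25,-0.14,0,0],[-1,0,0,0,0]]

```text
time_s: 20.0
tcp_pos: [0.53, -0.2064, 0.1014]
eef_rot: [-180.0, -0.1, 148.1]
contact_force: [-0.3, 0.3, -0.2]
gripper_width: 0.0009
gripper_force: 0.0
```

```bash
python3 rs.py
```

```text
20.0 rho 238.1 frame [48.9 18.7] F [-0.3  0.3 -0.2] j6 -120 needle [171.5    6.65  33.29   1.02]
```

The finger is free and the needle holds at about +4.2 mm over plain tyre, so the ball is at roughly 109.8 mm. I'll lift clear and check again.

Emit:
jog_arm:
  deltas:
    - [[-1,0.2,-0.12,0,0],[-1,0,0,3,0],[-1,0,0,5,0],[-1,0,0,5,0],[-1,0,0,0,0],[-1,0,0,0,0]]

```text
time_s: 20.8
tcp_pos: [0.5321, -0.2074, 0.2313]
eef_rot: [180.0, -0.0, 148.1]
contact_force: [-0.3, 0.5, -1.2]
gripper_width: 0.0003
gripper_force: 0.0
```

```bash
python3 - <<'E'
from rs import *
im=r.capture("side"); print(read(im)); s=r.get_state(); print(s['time_s'],s['tcp_pos'],s['contact_force'])
w=cv2.resize(im[100:292,160:416],(768,576),interpolation=cv2.INTER_CUBIC); w[:224,:224]=patch("side",g,im=im); cv2.imwrite("pics/s2.png",w)
E
```

```text
(np.float64(172.0), np.float64(6.671036252067215), np.float64(32.51111111111111), np.float64(0.9777777777777777))
20.85 [ 0.5318231  -0.20740798  0.23062276] [-0.17565967 -0.16270558 -1.05108162]
```

View pics/s2.png

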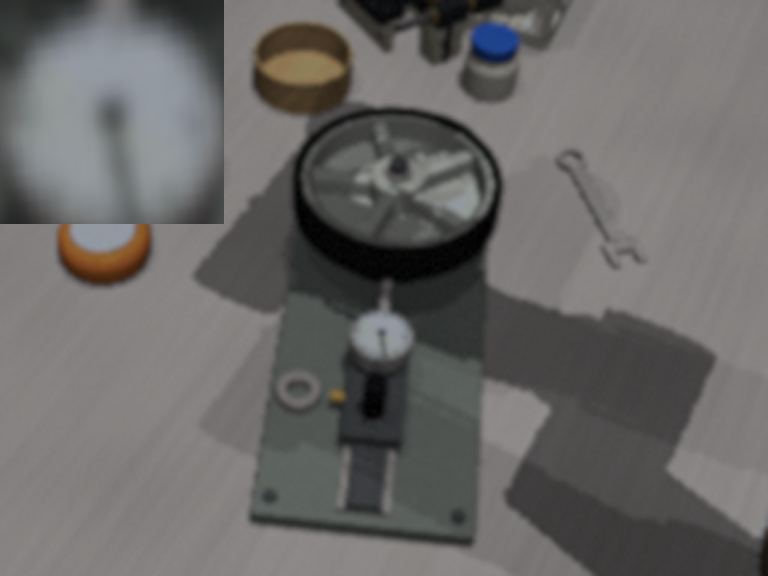

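The picture shows the arm clear of the wheel and the needle near 172°, pressed 6.7 mm against 2.4 mm on plain tyre, with the bystanders in view undisturbed. The wheel is on the high spot, so I'm handing in.

```bash
python3 -c "
from plant import r
print(r.close_job())"
```

```text
the job is handed in; nothing more can be done
None
```

The job is handed in at about 21 s of the 72 s: by the last dial reading the wheel stands on its high spot, about 4.2 mm above plain tyre (ball about 109.8 mm from the axis, 109 needed), with the arm clear and touching nothing; no verdict came back.

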